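Set the cell tester to the cell in its cradle and hold the test button

ROBOT

A 6-joint arm with a two-finger parallel gripper is mounted at the origin on a cart in front of the work surface, level with it; the furniture and walls round the work are solid. World frame = base frame: x ahead of the robot, y to its left, z up, the work surface at z = 0. Lengths are in m, angles in rad, forces in N, time in s.
With the tool pointing down it reaches from about 0.35 to 0.775 m from the base axis. Payload 5.5 kg.
Tool frame: the origin (TCP) lies on the centre line of the jaws, within the pads' length; the fingertips stand 11 mm ahead of it and the grasp point (between the pads) lies 8 mm behind it (env.tip_reach is the distance from the TCP to the fingertips, in m); z points along the fingers, x is the direction in which the jaws open and shut, and the axes are right-handed (so a half turn about z gives the same grasp; the last joint's range is limited). The gripper opens to 85 mm and grips with 20 to 120 N. Pads are 22 mm wide; open, the fingers measure 114 mm over their backs; the gripper's body (76 mm by 85 mm) begins 54 mm behind the grasp point. The pads swing forward as they close: fully open they stand 13 mm farther back than shut.
Start: joints at [-1.34, 0.313, 0.046, 1.304, 0, 1.431], TCP at [0.208, -0.536, 0.242] pointing down, gripper open.
Joint ranges: [-2.76, 2.76], [-0.86, 1.69], [-1.03, 1.26], [-2.2, 2.34], [-1.47, 1.5], [-3.14, 3.14]. Speed limits (rad/s): [2.57, 2.57, 3.14, 3.14, 3.14, 3.14].

INTERFACE

Orientations are given as a unit quaternion [w, x, y, z].
In Python, from workcell import env gives the robot as it stands.
- The arm moves only by the tool carry_out, never from a script. Its argument "moves" is one flat list of numbers, 7 for each row, row after row: the gripper command: -1 is shut, 1 is fully open, values between are in proportion, then the shift along the tool's x, y, z in m, then the turn, a rotation vector about the tool's x, y, z in degrees. A call has exactly 5 rows; each row shifts and turns the pose as measured when the row begins, along the tool's axes as they then stand; what a row does not reach is not made up. A row lasts 1/8 s, in which the tool goes at most 62.5 mm and 10.7 degrees, less where a joint would pass 70% of its speed; a pose out of reach is approached as far as the arm can. A call is refused whole if a number of a shift passes 0.0625 or a number of a turn 10.7, either way. A call with a gripper value outside its range is refused whole. The fingers move at their own pace and stop on an object; "squeeze" is the grip in N (left out, the last holds). Time passes only in rows, so rows that do not move let the fingers close, or fill a call up. It gives the time, the measured TCP pose, the force and the opening at its end, in the units of the state.
- env.get_state(): the state, without advancing time (a new reading comes with each control period).
- env.read_camera(name): name is "scene" or "side" or "wrist"; returns the picture (480x640x3 uint8, red, green, blue); there is no depth.
- env.calibration(name): a dict with "camera_matrix" (3x3 intrinsics, pixels), "rvec" (rotation vector, rad) and "tvec" (3), from world to camera coordinates, as OpenCV has them; the wrist camera has in their place "hand_eye" (4x4, takes a point from camera to tool coordinates, whose origin is the TCP and whose axes are the tool frame's). Camera axes: x right, y down, z forward; pixel columns grow to the right and rows downward; lengths in m; the calibration is good to about 2 mm. A picture is of the moment at which its call begins: read the wrist's pose just before it. calibration takes no time and is no camera call.
- env.hand_in(): hands the job in, once; it reports no verdict.
The state is a dict: "clock": time; "joint_pos": joint angles; "qvel": joint speeds; "tau": joint torques, N m; "tcp_pos": TCP position; "orientation": TCP orientation; "wrist_force": force on the tool from outside, world axes, zero at the start; "ft_torque": the same for the moment, N m; "finger_gap": finger opening in m.
Only numpy, scipy, OpenCV 4.12 (cv2) and the standard library are available. Lean on these libraries where they do the work, as an engineer would, in place of code of your own. Each camera call takes 0.05 s, during which the arm holds its last target. There are 200 camera calls.

TASK

A rechargeable cell lies in the cradle at the front of the bench cell tester. With a fingertip, push the tester's black pointer knob round, click by click, until it rests on the dot of the same colour as that cell; push it only, without pinching it. Only then press the round white test button fully in and keep it in: the program finishes while still holding the button down. Leave the cells and everything else where they are.

Things in the scene. Friction and masses are not known exactly. Their poses are not given: they have to be found in the camera images.
- tester: Bench cell tester: pale grey box fixed to the table, x from -55 to +85 mm, y from -115 to +115 mm, flat dark panel on top at z = 45 mm; origin on the table, x to its back (away from the robot at yaw 0), y to its left. On the panel: selector left, test button front right, flat needle meter back right (top 50 mm). In front of the box (x -96 to -55 mm) the low cell cradle, 20 mm high.
- cradle (a point): Centre of a cell lying in the tester's cradle, 15 mm above the table, at (-76, 0, 15) mm in the tester's frame. The cell whose centre is within 20 mm of it is the one to be tested.
- selector_axis (a point): Point where the selector's vertical axis meets the panel (z = 45 mm), at (5, 52, 45) mm in the tester's frame; axes as the tester's, it does not turn.
- selector (a joint): Selector angle (rad), growing clockwise seen from above. Seven detents 30 degrees apart: 0 (white bar, off) points to the tester's left (+y), 0.524 and 1.047 (white dots), 1.571 (yellow dot) points to its back (+x), 2.094 blue dot, 2.618 red dot, 3.142 green dot, pointing right (-y). Dots (12 mm) 48 mm from the axis. Stops 0.06 rad past both ends. It starts in one of the first three detents.
- pointer: Black bar of the selector with a white line on top at the pointing end. Origin on the axis, 1 mm above the panel; x along the bar to the pointing end, z up. Bar 10 mm wide, reaching 38 mm from the axis (14 mm on the other side), its underside 49 mm and its top 71 mm above the table; under it a round skirt, radius 19 mm, to 51 mm. The panel round it is flat and free.
- pointer_tip (a point): Top of the pointing end of the black bar, 38 mm from the axis, 71 to 72 mm above the table. A sideways push of about 2 N here (0.055 N m) carries the selector over the lobe between two detents; past the half-way line it snaps on into the next detent by itself and stays there.
- test_button (a joint): Travel of the test button (m): 0 is out, 0.005 is fully in (pressed straight down). A spring pushes it out: 1.2 N at the start, 4.2 N fully in.
- button_top (a point): Centre of the top of the test button: round white cap 29 mm wide, 56 mm above the table when out, 51 mm when fully in (still 6 mm above the panel). At (-20, -66, 56) mm in the tester's frame. Moves with the button.
- button_cap: The white cap of the test button; its origin lies on its axis, 11 mm below its top.
- cell_tray: Black tray with three grooves for spare cells, 78 x 78 mm, 14 mm high, fixed to the table left of the tester and parallel to it; origin on the table under its centre.
- cell_blue: Blue rechargeable cell, round, 18 mm thick, 65 mm long, lying along its own y axis; origin at its centre. Lies in the cradle or in the tray. Its dot is blue: selector at 2.094.
- cell_red: Red rechargeable cell, same size and origin. Lies in the cradle or in the tray. Its dot is red: selector at 2.618.
- cell_green: Green rechargeable cell, same size and origin. Lies in the cradle or in the tray. Its dot is green: selector at 3.142.
- coil_gauge: Hand meter standing upright to the right of the tester, 57 x 58 mm, 109 mm high; origin under its centre. To be left alone.
- parts_box: Clear flat parts box right of the tester, 64 x 140 mm, 33 mm high; origin under its centre. To be left alone.
- drop_bottle: Small white dropper bottle behind the tester, 20 mm wide, 36 mm high; origin under its centre. To be left alone.
- marker: White marker pen lying behind the tester, 152 mm long, 12 mm high; origin under its centre. To be left alone.
There are look-alikes about, which are no part of the job. Of the things shaped like the cell_red, the red one is meant.

How it is judged:
By the outcome, as a careful person would: the job done as asked, in the order asked, and still so for the second after the job is handed in, while the arm keeps its last pose, push and grip.
It also fails if it takes over 40 s, if anything falls off the work surface, if the arm or the gripper's body presses on something with over 40 N, if the wrist force passes 120 N, or if a joint passes its speed limit or range.

## Working session

There is one attempt and no reset: what is moved stays moved. The work goes in short steps, Python scripts to look and compute and a tool call to move; the robot and the scene stay as the last step left them, time stands still between calls to the robot, and variables do not carry over. Pictures are saved under pics/ and viewed, about 8 in all and at most 12, crops included, and the job is handed in when it is done.

Besides the shell and the picture viewer there is one more tool, called after ">>>" as name(argument=value, ...) on one line, values as JSON. carry_out: Moves the arm, as the interface text tells. Its arguments: {"type":"object","properties":{"moves":{"type":"array"},"squeeze":{"type":"number"}},"required":["moves"]}

```bash
mkdir -p pics; ls
python3 - <<'E'
from workcell import env
import cv2,numpy as np
s=env.get_state();print(s)
for n in("scene","side","wrist"):
    im=env.read_camera(n);cv2.imwrite(f"pics/{n}0.png",im[:,:,::-1]);print(n,env.calibration(n))
E
```

```text
pics
{'clock': 0.0, 'joint_pos': array([-1.33961173e+00,  3.14015062e-01,  4.49831028e-02,  1.30359445e+00,
       -1.52726250e-06,  1.43121561e+00]), 'qvel': array([-2.08526082e-05, -1.42432858e-03,  6.76177581e-04,  5.22482811e-04,
        1.69350944e-03, -1.47202444e-03]), 'tau': array([-1.40204978e-03, -4.80628645e+01,  2.98532063e+01,  1.93947583e-02,
       -1.36383374e-04, -1.53459666e-05]), 'tcp_pos': array([ 0.20822741, -0.53545011,  0.24140219]), 'orientation': array([-6.16164991e-04,  8.25326515e-01, -5.64655034e-01, -6.76493776e-04]), 'wrist_force': array([-0.13983303, -0.35710609, -0.13148787]), 'ft_torque': array([-0.03763576,  0.00743879, -0.01188501]), 'finger_gap': 0.08530212344240848}
scene {'camera_matrix': array([[557.65576012,   0.        , 314.56200295],
       [  0.        , 557.65576012, 254.10649965],
       [  0.        ,   0.        ,   1.        ]]), 'rvec': array([ 1.2250209 , -2.32109066,  0.93580257]), 'tvec': array([0.32032702, 0.38184701, 0.68795657])}
side {'camera_matrix': array([[557.39380384,   0.        , 308.4791943 ],
       [  0.        , 557.39380384, 242.28662058],
       [  0.        ,   0.        ,   1.        ]]), 'rvec': array([ 0.27678354,  2.9666937 , -0.79112177]), 'tvec': array([ 0.53538806, -0.04581397,  1.32200594])}
wrist {'camera_matrix': array([[392.63093773,   0.        , 317.06972481],
       [  0.        , 392.63093773, 242.77807714],
       [  0.        ,   0.        ,   1.        ]]), 'hand_eye': array([[ 9.99999271e-01, -5.98594008e-04, -1.04840650e-03,
        -3.27674491e-04],
       [ 9.07604767e-04,  9.45397518e-01,  3.25918255e-01,
        -8.38996903e-02],
       [ 7.96068188e-04, -3.25918969e-01,  9.45397373e-01,
        -1.30629204e-01],
       [ 0.00000000e+00,  0.00000000e+00,  0.00000000e+00,
         1.00000000e+00]])}
```

View pics/scene0.png

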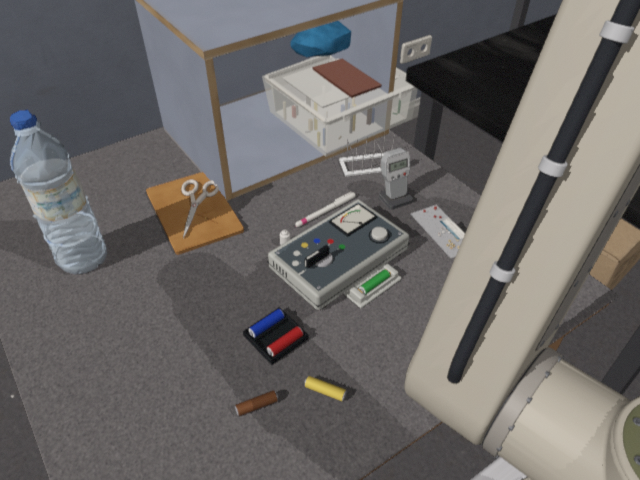

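View pics/side0.png

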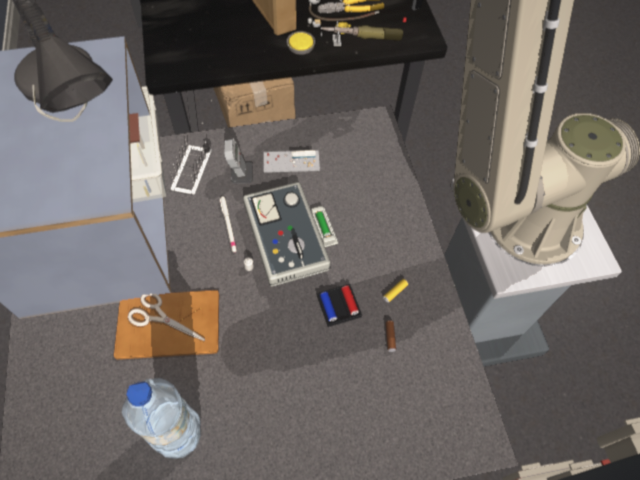

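The cradle cell is green (scene ~(376,281)), with blue and red in the tray, so the target is the green dot at 3.142 rad. Next I'll locate the tester from the dots, the button and the cell.

Run:
```python
import cv2,numpy as np
a=cv2.imread("pics/scene0.png")[190:310,255:415];b=cv2.imread("pics/side0.png")[175:290,230:350]
a=cv2.resize(a,(800,600),interpolation=cv2.INTER_CUBIC);b=cv2.resize(b,(626,600),interpolation=cv2.INTER_CUBIC)
c=np.hstack([cv2.resize(a,(440,330)),cv2.resize(b,(345,330))]) 
cv2.imwrite("pics/crop_side.png",b)
for n,r in(("scene",(190,310,255,415)),("side",(175,290,230,350))):
    im=cv2.imread(f"pics/{n}0.png");h=cv2.cvtColor(im,cv2.COLOR_BGR2HSV)
    for col,lo,hi in(("yellow",18,35),("blue",108,130),("green",45,80),("red",170,190),("red2",0,8)):
        m=cv2.inRange(h,(lo,110,70),(min(hi,180),255,255));k,_,st,ce=cv2.connectedComponentsWithStats(m)
        for i in range(1,k):
            x,y=ce[i]
            if st[i,4]>=4 and r[0]<y<r[1] and r[2]<x<r[3]:print(n,col,ce[i].round(1),st[i])
    m=cv2.inRange(h,(0,0,165),(180,50,255));k,_,st,ce=cv2.connectedComponentsWithStats(m)
    for i in range(1,k):
        x,y=ce[i]
        if st[i,4]>=8 and r[0]<y<r[1] and r[2]<x<r[3]:print(n,"white",ce[i].round(1),st[i])
```

```text
scene yellow [304.  244.8] [301 243   7   5  27]
scene blue [316.3 240.3] [313 238   7   6  31]
scene green [341.5 246.2] [339 244   6   5  24]
scene green [375.6 280.4] [362 270  28  22 241]
scene red [305. 222.] [303 220   4   4   6]
scene red [327.8 240.2] [327 239   3   4   5]
scene red [332.  240.8] [331 239   3   5   9]
scene red2 [341.4 219. ] [341 217   2   5   5]
scene red2 [329.7 241.1] [328 239   5   5  14]
scene white [331.3 204.9] [306 193  49  27 225]
scene white [352.9 218.1] [333 205  39  27 431]
scene white [298.4 222.7] [296 220   6   6  24]
scene white [378.3 232.8] [372 228  14  11 124]
scene white [282.8 237.7] [278 230  11  19  94]
scene white [292.8 274.8] [269 249  49  49 275]
scene white [296.4 252.7] [294 251   6   4  17]
scene white [295.1 262.8] [293 261   5   4  17]
scene white [389.9 269.5] [384 265  12  11  56]
scene white [371.6 294.3] [347 277  53  30  99]
scene white [361.5 288.2] [359 287   6   5  12]
scene white [356.  293.1] [350 288  13  11  74]
side yellow [275.  250.8] [273 249   5   5  23]
side blue [274.7 241.1] [272 239   6   5  24]
side green [322.1 222.2] [317 212  12  21 127]
side green [289.6 227.6] [288 226   4   4  15]
side red [232.5 243.4] [231 242   4   4  13]
side red2 [280.  232.5] [278 231   5   4  20]
side white [303.9 199.5] [301 191   7  18  18]
side white [291.2 198.6] [286 193  12  12 103]
side white [285.8 255.7] [244 194  86  90 804]
side white [265.7 207.7] [253 194  26  29 444]
side white [325.4 228.2] [312 207  26  40 282]
side white [327. 234.] [325 233   5   3  11]
side white [301.4 243.1] [299 239   5   9  21]
side white [291.5 246.4] [289 240   7  13  50]
side white [233.7 248.6] [232 246   5   6  23]
side white [280.9 259.2] [279 257   5   5  21]
side white [248.3 263.9] [244 258   9  13  94]
side white [291. 264.] [289 262   5   5  21]
```

View pics/crop_side.png

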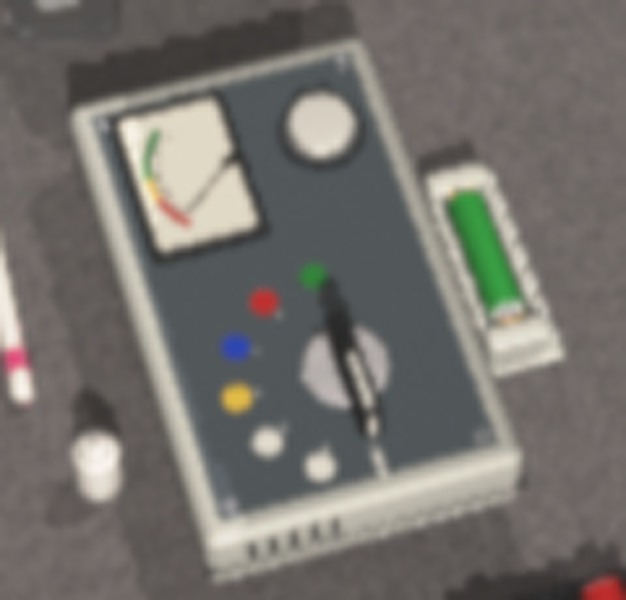

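The side view shows the pointer on the white bar (0 rad), so it needs six clicks clockwise. The dots are clearly detected, so I can fit the tester's pose.

```bash
cat > h.py <<'E'
import cv2,numpy as np
from scipy.spatial.transform import Rotation as R
from workcell import env
def ray(n,px,z,s=None):
    c=env.calibration(n);d=np.append(cv2.undistortPoints(np.array([[px]],float),c["camera_matrix"],None)[0,0],1)
    if n=="wrist":
        q=s["orientation"];T=np.eye(4);T[:3,:3]=R.from_quat(np.r_[q[1:],q[0]]).as_matrix();T[:3,3]=s["tcp_pos"]
        T=T@c["hand_eye"];o=T[:3,3];d=T[:3,:3]@d
    else:
        M=R.from_rotvec(c["rvec"]).as_matrix();o=-M.T@c["tvec"];d=M.T@d
    return (o+d*(z-o[2])/d[2])[:2]
def dot(a): return np.array([5+48*np.sin(a),52+48*np.cos(a)])/1e3
def fit(L,W):
    L,W=np.array(L),np.array(W);l,w=L.mean(0),W.mean(0);A,B=L-l,W-w
    y=np.arctan2((A[:,0]*B[:,1]-A[:,1]*B[:,0]).sum(),(A*B).sum())
    M=np.array([[np.cos(y),-np.sin(y)],[np.sin(y),np.cos(y)]]);t=w-M@l
    return y,t,M,((L@M.T+t-W)*1e3).round(1)
E
python3 - <<'E'
from h import *
p=np.pi/6
D={"scene":[(296.0,262.8,p),(296.4,252.7,2*p),(304,244.8,3*p),(316.3,240.3,4*p),(329.7,241,5*p),(341.5,246.2,6*p)],
"side":[(291,264,p),(280.9,259.2,2*p),(275,250.8,3*p),(274.7,241.1,4*p),(280,232.5,5*p),(289.6,227.6,6*p)]}
B={"scene":(378.3,232.8),"side":(291.2,198.6)}
for n in D:
    W=[ray(n,d[:2],.045) for d in D[n]]+[ray(n,B[n],.056)]
    L=[dot(d[2]) for d in D[n]]+[(-.020,-.066)]
    y,t,M,r=fit(L,W);print(n,y,t,r.tolist());
    for q in((5,52),(-20,-66),(-76,0)):print(M@np.array(q)/1e3+t)
E
```

```text
scene 0.10830211084464471 [ 0.56754199 -0.06582058] [[1.2, 2.0], [0.2, 0.5], [0.2, -0.4], [-0.6, 0.0], [-0.8, -0.2], [-0.9, 0.7], [0.6, -2.6]]
[ 0.56689199 -0.01358479]
[ 0.55479315 -0.1335957 ]
[ 0.49198727 -0.07403546]
side 0.11782712361002355 [ 0.57189875 -0.06962805] [[0.4, 0.3], [0.3, 0.5], [0.2, 0.5], [-0.1, 0.4], [-0.3, 0.7], [-0.0, 0.2], [-0.6, -2.6]]
[ 0.57075124 -0.01740082]
[ 0.55979603 -0.13752152]
[ 0.4964257 -0.0785622]
```

```bash
cat >> h.py <<'E'
Y,T=0.113,np.array([.5697,-.0677])
def tw(x,y): return np.array([np.cos(Y)*x-np.sin(Y)*y,np.sin(Y)*x+np.cos(Y)*y])/1e3+T
def Rt(yaw): # tool down, tool x at yaw
    c,s=np.cos(yaw),np.sin(yaw);return np.array([[c,s,0],[s,-c,0],[0,0,-1.]])
def plan(pos,yaw,n,g=-1,extra=0,s=None):
    """rows from the present pose to (pos, yaw deg); extra = whole turns (deg) added"""
    s=s or env.get_state();q=s["orientation"];M=R.from_quat(np.r_[q[1:],q[0]]).as_matrix();p=s["tcp_pos"]
    y0=np.degrees(np.arctan2(M[1,0],M[0,0]));dy=(yaw-y0+180)%360-180+extra
    F=Rt(np.radians(y0));tilt=(R.from_matrix(M.T@F)).as_rotvec(degrees=True)
    print("yaw0",round(y0,1),"dy",round(dy,1),"pos",p.round(4),"tilt",tilt.round(2),"F",s["wrist_force"].round(1),"t",s["clock"],"q6",s["joint_pos"][5].round(2))
    d=(np.array(pos)-p)/n
    for i in range(n):
        print(np.r_[g,(Rt(np.radians(y0+dy*i/n)).T@d).round(4),0,0,round(-dy/n,1)].tolist(),end=",\n" if i%5==4 else ", ")
def at(phi,behind,r,z): # phi deg of pointer; finger centre; tool yaw so that -x tool pushes
    a=np.radians(phi);u=np.array([np.sin(a),np.cos(a)]);v=np.array([np.cos(a),-np.sin(a)])
    return np.r_[tw(*(np.array([5,52])+r*u-behind*v)),z],180-phi+np.degrees(Y)
E
python3 - <<'E'
from h import *
p,y=at(0,32,29,.16);print(p,y);plan(p,y,25,extra=360);print(env.tip_reach)
E
```

```text
[0.53373866 0.00973889 0.16      ] 186.4744230849783
yaw0 -68.8 dy 255.2 pos [ 0.2083 -0.5356  0.2416] tilt [-0.01  0.08 -0.  ] F [-0.2  0.8 -0. ] t 0.15 q6 1.43
[-1.0, -0.0156, -0.02, 0.0033, 0.0, 0.0, -10.2], [-1.0, -0.0118, -0.0225, 0.0033, 0.0, 0.0, -10.2], [-1.0, -0.0076, -0.0242, 0.0033, 0.0, 0.0, -10.2], [-1.0, -0.0032, -0.0252, 0.0033, 0.0, 0.0, -10.2], [-1.0, 0.0013, -0.0254, 0.0033, 0.0, 0.0, -10.2],
[-1.0, 0.0058, -0.0247, 0.0033, 0.0, 0.0, -10.2], [-1.0, 0.0101, -0.0233, 0.0033, 0.0, 0.0, -10.2], [-1.0, 0.014, -0.0212, 0.0033, 0.0, 0.0, -10.2], [-1.0, 0.0176, -0.0183, 0.0033, 0.0, 0.0, -10.2], [-1.0, 0.0205, -0.0149, 0.0033, 0.0, 0.0, -10.2],
[-1.0, 0.0229, -0.0111, 0.0033, 0.0, 0.0, -10.2], [-1.0, 0.0245, -0.0068, 0.0033, 0.0, 0.0, -10.2], [-1.0, 0.0253, -0.0024, 0.0033, 0.0, 0.0, -10.2], [-1.0, 0.0253, 0.0021, 0.0033, 0.0, 0.0, -10.2], [-1.0, 0.0245, 0.0066, 0.0033, 0.0, 0.0, -10.2],
[-1.0, 0.023, 0.0108, 0.0033, 0.0, 0.0, -10.2], [-1.0, 0.0207, 0.0147, 0.0033, 0.0, 0.0, -10.2], [-1.0, 0.0178, 0.0182, 0.0033, 0.0, 0.0, -10.2], [-1.0, 0.0143, 0.021, 0.0033, 0.0, 0.0, -10.2], [-1.0, 0.0103, 0.0232, 0.0033, 0.0, 0.0, -10.2],
[-1.0, 0.006, 0.0247, 0.0033, 0.0, 0.0, -10.2], [-1.0, 0.0016, 0.0254, 0.0033, 0.0, 0.0, -10.2], [-1.0, -0.003, 0.0252, 0.0033, 0.0, 0.0, -10.2], [-1.0, -0.0074, 0.0243, 0.0033, 0.0, 0.0, -10.2], [-1.0, -0.0116, 0.0226, 0.0033, 0.0, 0.0, -10.2],
0.011
```

>>> carry_out(moves=[-1,-0.016,-0.02,0.003,0,0,-10.2,-1,-0.012,-0.0225,0.003,0,0,-10.2,-1,-0.0075,-0.024,0.003,0,0,-10.2,-1,-0.003,-0.025,0.003,0,0,-10.2,-1,0.001,-0.025,0.003,0,0,-10.2], squeeze=30)

```text
clock: 0.78
tcp_pos: [0.272, -0.4237, 0.2243]
orientation: [-0.002, 0.99, -0.142, -0.001]
wrist_force: [0.2, -0.9, 0.9]
finger_gap: 0.0002
```

>>> carry_out(moves=[-1,0.006,-0.025,0.003,0,0,-10.2,-1,0.01,-0.023,0.003,0,0,-10.2,-1,0.014,-0.021,0.003,0,0,-10.2,-1,0.0175,-0.018,0.003,0,0,-10.2,-1,0.0205,-0.015,0.003,0,0,-10.2])

```text
clock: 1.4
tcp_pos: [0.3344, -0.3082, 0.208]
orientation: [-0.004, 0.95, 0.312, -0.0]
wrist_force: [-0.4, -0.6, 0.1]
finger_gap: 0.0001
```

>>> carry_out(moves=[-1,0.023,-0.011,0.003,0,0,-10.2,-1,0.0245,-0.007,0.003,0,0,-10.2,-1,0.025,-0.0025,0.003,0,0,-10.2,-1,0.025,0.002,0.003,0,0,-10.2,-1,0.0245,0.0065,0.003,0,0,-10.2])

```text
clock: 2.02
tcp_pos: [0.3925, -0.1907, 0.1922]
orientation: [-0.004, 0.712, 0.702, 0.001]
wrist_force: [-0.0, -0.4, 0.7]
finger_gap: -0.0001
```

Run:
```python
from h import *
p,y=at(0,32,29,.16);plan(p,y,15)
```

```text
yaw0 89.1 dy 97.3 pos [ 0.3925 -0.1907  0.1922] tilt [-0.23 -0.45  0.  ] F [-0.  -0.4  0.7] t 2.025 q6 -0.62
[-1.0, 0.0135, 0.0092, 0.0021, 0.0, 0.0, -6.5], [-1.0, 0.0124, 0.0107, 0.0021, 0.0, 0.0, -6.5], [-1.0, 0.0111, 0.012, 0.0021, 0.0, 0.0, -6.5], [-1.0, 0.0097, 0.0132, 0.0021, 0.0, 0.0, -6.5], [-1.0, 0.0081, 0.0142, 0.0021, 0.0, 0.0, -6.5],
[-1.0, 0.0065, 0.015, 0.0021, 0.0, 0.0, -6.5], [-1.0, 0.0047, 0.0156, 0.0021, 0.0, 0.0, -6.5], [-1.0, 0.0029, 0.0161, 0.0021, 0.0, 0.0, -6.5], [-1.0, 0.0011, 0.0163, 0.0021, 0.0, 0.0, -6.5], [-1.0, -0.0008, 0.0163, 0.0021, 0.0, 0.0, -6.5],
[-1.0, -0.0026, 0.0161, 0.0021, 0.0, 0.0, -6.5], [-1.0, -0.0044, 0.0157, 0.0021, 0.0, 0.0, -6.5], [-1.0, -0.0062, 0.0151, 0.0021, 0.0, 0.0, -6.5], [-1.0, -0.0078, 0.0143, 0.0021, 0.0, 0.0, -6.5], [-1.0, -0.0094, 0.0134, 0.0021, 0.0, 0.0, -6.5],
```

>>> carry_out(moves=[-1,0.0205,0.014,0.003,0,0,-9.8,-1,0.0175,0.017,0.003,0,0,-9.8,-1,0.0145,0.0195,0.003,0,0,-9.8,-1,0.011,0.022,0.003,0,0,-9.8,-1,0.007,0.0235,0.003,0,0,-9.8])

```text
clock: 2.65
tcp_pos: [0.4625, -0.0849, 0.1763]
orientation: [-0.004, 0.344, 0.939, 0.003]
wrist_force: [0.4, -0.0, 0.2]
finger_gap: -0.0001
```

>>> carry_out(moves=[-1,0.003,0.0245,0.003,0,0,-9.8,-1,-0.001,0.0245,0.003,0,0,-9.8,-1,-0.005,0.024,0.003,0,0,-9.8,-1,-0.009,0.023,0.003,0,0,-9.8,-1,-0.013,0.021,0.003,0,0,-9.8])

```text
clock: 3.28
tcp_pos: [0.5286, 0.0236, 0.1601]
orientation: [-0.004, -0.091, 0.996, 0.005]
wrist_force: [-0.2, 0.2, -0.9]
finger_gap: 0.0001
```

Run:
```python
from h import *
s=env.get_state();im=env.read_camera("wrist")[:,:,::-1].copy();cv2.imwrite("pics/w1.png",im)
np.save("s1.npy",s,allow_pickle=True)
p,y=at(0,32,29,.16);plan(p,y,5)
```

```text
yaw0 -169.1 dy -4.4 pos [0.5298 0.0257 0.1597] tilt [ 0.68 -0.29 -0.  ] F [ 2.4  1.8 -0.2] t 3.325 q6 -1.87
[-1.0, -0.0002, -0.0033, -0.0001, 0.0, 0.0, 0.9], [-1.0, -0.0002, -0.0033, -0.0001, 0.0, 0.0, 0.9], [-1.0, -0.0003, -0.0033, -0.0001, 0.0, 0.0, 0.9], [-1.0, -0.0003, -0.0033, -0.0001, 0.0, 0.0, 0.9], [-1.0, -0.0004, -0.0033, -0.0001, 0.0, 0.0, 0.9],
```

View pics/w1.png

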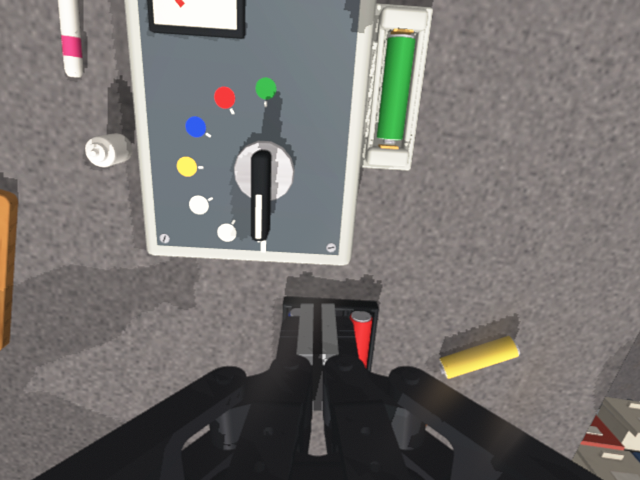

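Run:
```python
from h import *
s=np.load("s1.npy",allow_pickle=True).item();im=cv2.imread("pics/w1.png");h=cv2.cvtColor(im,cv2.COLOR_BGR2HSV);p=np.pi/6
L=[];W=[]
def add(m,near,a):
    k,_,st,ce=cv2.connectedComponentsWithStats(m);i=1+np.argmin(np.hypot(*(ce[1:]-near).T));print(ce[i].round(1),st[i,4])
    L.append(dot(a));W.append(ray("wrist",ce[i],.045,s))
wh=cv2.inRange(h,(0,0,180),(180,40,255));co=cv2.inRange(h,(0,110,70),(180,255,255))
for m,n,a in((wh,(227,232),p),(wh,(199,205),2*p),(co,(187,167),3*p),(co,(196,127),4*p),(co,(225,97),5*p),(co,(265,88),6*p)):add(m,n,a)
y,t,M,r=fit(L,W);print(y,t,r.tolist())
```

```text
[226.3 232.3] 277
[198.8 204.3] 315
[186.5 166.2] 317
[195.2 126.5] 353
[224.2  97.1] 374
[265.4  88. ] 362
0.12115191205103665 [ 0.5694315  -0.06728294] [[-0.2, -0.1], [0.2, 0.2], [0.0, -0.0], [-0.0, -0.0], [-0.0, -0.0], [-0.1, -0.1]]
```

```bash
sed -i 's/^Y,T=.*/Y,T=0.121,np.array([.5694,-.0673])/' h.py
python3 - <<'E'
from h import *
p,y=at(0,30,29,.068);plan(p,y,5)
E
```

```text
yaw0 -169.1 dy -4.0 pos [0.5298 0.0257 0.1597] tilt [ 0.68 -0.29 -0.  ] F [ 2.4  1.8 -0.2] t 3.325 q6 -1.87
[-1.0, -0.0004, -0.0032, 0.0183, 0.0, 0.0, 0.8], [-1.0, -0.0004, -0.0032, 0.0183, 0.0, 0.0, 0.8], [-1.0, -0.0005, -0.0032, 0.0183, 0.0, 0.0, 0.8], [-1.0, -0.0005, -0.0032, 0.0183, 0.0, 0.0, 0.8], [-1.0, -0.0006, -0.0032, 0.0183, 0.0, 0.0, 0.8],
```

>>> carry_out(moves=[-1,-0.0005,-0.005,0.018,0.7,-0.3,1,-1,-0.0005,-0.005,0.02,0,0,1,-1,-0.0005,-0.003,0.02,0,0,1,-1,-0.0005,-0.002,0.02,0,0,1,-1,0,0,0.013,0,0,0])

```text
clock: 3.95
tcp_pos: [0.5343, 0.0112, 0.0661]
orientation: [0.0, -0.057, 0.998, -0.001]
wrist_force: [0.1, -0.1, -0.4]
finger_gap: 0.0002
```

Run:
```python
from h import *
p,y=at(0,30,29,.068);plan(p,y,1);p,y=at(0,18,29,.068);plan(p,y,4)
```

```text
yaw0 -173.5 dy 0.4 pos [0.5343 0.0112 0.0661] tilt [-0.08  0.02 -0.  ] F [ 0.1 -0.1 -0.4] t 3.95 q6 -1.81
[-1.0, -0.0004, -0.0012, -0.0019, 0.0, 0.0, -0.4], yaw0 -173.5 dy 0.4 pos [0.5343 0.0112 0.0661] tilt [-0.08  0.02 -0.  ] F [ 0.1 -0.1 -0.4] t 3.95 q6 -1.81
[-1.0, -0.0031, -0.0003, -0.0005, 0.0, 0.0, -0.1], [-1.0, -0.0031, -0.0003, -0.0005, 0.0, 0.0, -0.1], [-1.0, -0.0031, -0.0003, -0.0005, 0.0, 0.0, -0.1], [-1.0, -0.0031, -0.0003, -0.0005, 0.0, 0.0, -0.1],
```

>>> carry_out(moves=[-1,-0.003,-0.001,-0.0015,0,0,0,-1,-0.003,0,0,0,0,0,-1,-0.0025,0,0,0,0,0,-1,-0.0025,0,0,0,0,0,-1,0,0,0,0,0,0])

```text
clock: 4.58
tcp_pos: [0.5467, 0.0113, 0.069]
orientation: [0.001, -0.057, 0.998, -0.001]
wrist_force: [0.1, 0.2, 0.0]
finger_gap: -0.0003
```

Run:
```python
from h import *
cv2.imwrite("pics/w2.png",env.read_camera("wrist")[:,:,::-1])
p,y=at(0,19,29,.068);plan(p,y,1);
```

```text
yaw0 -173.5 dy 0.4 pos [0.5467 0.0114 0.069 ] tilt [-0.1  0.1 -0. ] F [ 0.2 -0.2 -0.2] t 4.625 q6 -1.81
[-1.0, 0.0009, 0.0002, 0.001, 0.0, 0.0, -0.4],
```

View pics/w2.png

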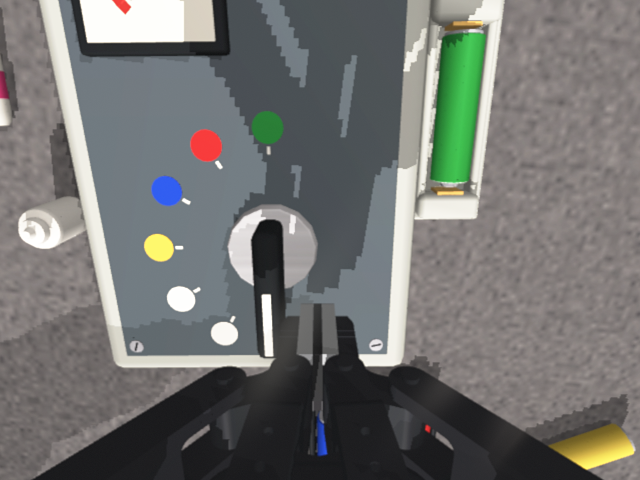

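```bash
cat >> h.py <<'E'
def arc(phi0,phi1,n,behind=18,r=29,z=.068):
    """n rows round the selector's axis, first from the measured pose, then from the planned ones"""
    s=env.get_state();q=s["orientation"];M=R.from_quat(np.r_[q[1:],q[0]]).as_matrix();p=s["tcp_pos"];y=np.degrees(np.arctan2(M[1,0],M[0,0]))
    tilt=R.from_matrix(M.T@Rt(np.radians(y))).as_rotvec(degrees=True)
    u=tw(5,52);e=p[:2]-u
    print("phi_yaw",round((180+np.degrees(Y)-y)%360,1),"pos",p.round(4),"tilt",tilt.round(1),"F",s["wrist_force"].round(1),"t",s["clock"],"q",s["joint_pos"].round(2))
    for f in np.linspace(phi0,phi1,n+1)[1:]:
        P,yw=at(f,behind,r,z);d=Rt(np.radians(y)).T@(P-p);dy=(yw-y+180)%360-180
        print(d.round(4).tolist(),round(-dy,1));p,y=P,yw
def angle(tag):
    """pointer angle (deg) from the white line on the bar's top, side camera"""
    im=env.read_camera("side")[:,:,::-1];cv2.imwrite(f"pics/{tag}.png",cv2.resize(im[175:290,230:350],(626,600),interpolation=cv2.INTER_CUBIC))
E
python3 - <<'E'
from h import *
arc(0,27,4)
E
```

```text
phi_yaw 0.4 pos [0.5467 0.0114 0.069 ] tilt [-0.1  0.1 -0. ] F [ 0.2 -0.2 -0.2] t 4.625 q [-0.13  0.37 -0.32  0.88 -0.   -1.81]
[-0.0036, 0.0021, 0.001] 6.3
[-0.0035, 0.0019, 0.0] 6.8
[-0.0035, 0.0019, 0.0] 6.8
[-0.0035, 0.0019, 0.0] 6.8
```

>>> carry_out(moves=[-1,-0.0035,0.002,0.001,0,0,6.5,-1,-0.0035,0.002,0,0,0,6.8,-1,-0.0035,0.002,0,0,0,6.8,-1,-0.0035,0.002,0,0,0,6.8,-1,0,0,0,0,0,0])

```text
clock: 5.25
tcp_pos: [0.5579, 0.0191, 0.068]
orientation: [-0.002, 0.184, 0.983, -0.001]
wrist_force: [0.1, -0.4, -0.5]
finger_gap: -0.0001
```

Run:
```python
from h import *
cv2.imwrite("pics/w3.png",env.read_camera("wrist")[:,:,::-1])
arc(27,57,4)
```

```text
phi_yaw 28.1 pos [0.5577 0.0191 0.068 ] tilt [-0.1 -0.2  0. ] F [-0.6 -0.5 -0.4] t 5.3 q [-0.11  0.4  -0.28  0.9  -0.   -1.31]
[-0.0073, 0.0027, -0.0] 6.4
[-0.0039, 0.0021, 0.0] 7.5
[-0.0039, 0.0021, 0.0] 7.5
[-0.0039, 0.0021, 0.0] 7.5
```

View pics/w3.png

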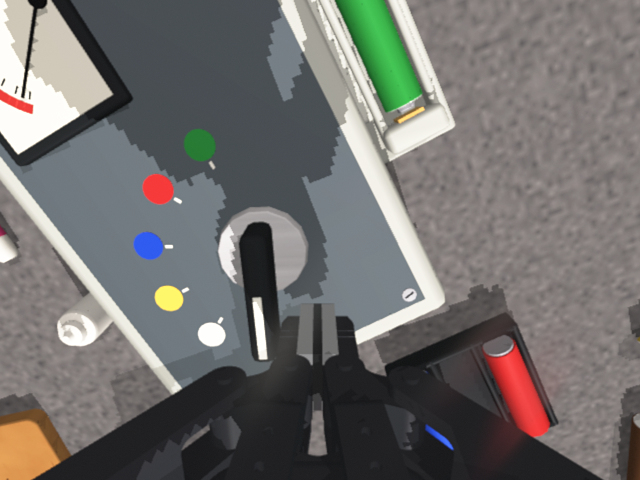

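The wrist view shows the pointer snapped to the first white dot (30°), with the finger just behind it. I'll continue click by click.

>>> carry_out(moves=[-1,-0.006,0.003,0,0,0,6.4,-1,-0.004,0.002,0,0,0,7.5,-1,-0.004,0.002,0,0,0,7.5,-1,-0.004,0.002,0,0,0,7.5,-1,0,0,0,0,0,0])

```text
clock: 5.92
tcp_pos: [0.5749, 0.0193, 0.0676]
orientation: [-0.004, 0.424, 0.906, -0.001]
wrist_force: [0.2, 0.7, 0.7]
finger_gap: 0.0002
```

Run:
```python
from h import *
cv2.imwrite("pics/w4.png",env.read_camera("wrist")[:,:,::-1])
arc(57,87,4)
```

```text
phi_yaw 57.1 pos [0.5747 0.0194 0.0675] tilt [-0.3 -0.4  0. ] F [ 0.7 -0.4 -0.4] t 5.975 q [-0.11  0.43 -0.23  0.92  0.   -0.8 ]
[-0.0081, 0.0039, -0.0005] 7.4
[-0.0039, 0.0021, 0.0] 7.5
[-0.0039, 0.0021, 0.0] 7.5
[-0.0039, 0.0021, 0.0] 7.5
```

>>> carry_out(moves=[-1,-0.007,0.0035,-0.0005,-0.3,-0.4,7.4,-1,-0.0045,0.002,0,0,0,7.5,-1,-0.0045,0.002,0,0,0,7.5,-1,-0.0045,0.002,0,0,0,7.5,-1,0,0,0,0,0,0])

```text
clock: 6.6
tcp_pos: [0.5915, 0.0082, 0.0678]
orientation: [-0.002, 0.642, 0.767, 0.001]
wrist_force: [0.3, -0.6, -0.4]
finger_gap: -0.0003
```

Run:
```python
from h import *
cv2.imwrite("pics/w5.png",env.read_camera("wrist")[:,:,::-1])
arc(87,117,4)
```

```text
phi_yaw 86.8 pos [0.5912 0.0084 0.0677] tilt [-0.1 -0.2  0. ] F [ 0.1  0.  -0.1] t 6.65 q [-0.12  0.45 -0.19  0.93  0.   -0.3 ]
[-0.0051, 0.0042, -0.0003] 7.7
[-0.0039, 0.0021, 0.0] 7.5
[-0.0039, 0.0021, 0.0] 7.5
[-0.0039, 0.0021, 0.0] 7.5
```

View pics/w5.png

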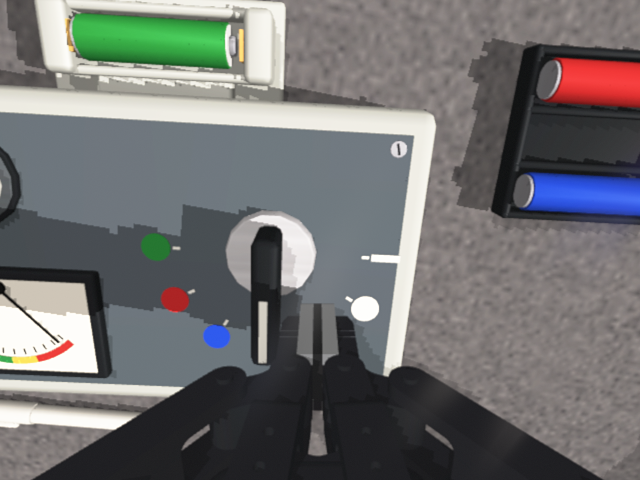

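The pointer is at 90° with the yellow dot hidden under it. Three more clicks to go.

>>> carry_out(moves=[-1,-0.005,0.004,0,0,0,7.7,-1,-0.0045,0.002,0,0,0,7.5,-1,-0.0045,0.002,0,0,0,7.5,-1,-0.0045,0.002,0,0,0,7.5,-1,0,0,0,0,0,0])

```text
clock: 7.28
tcp_pos: [0.5996, -0.0075, 0.0678]
orientation: [-0.004, 0.818, 0.575, 0.001]
wrist_force: [-0.3, 0.1, 0.6]
finger_gap: 0.0001
```

Run:
```python
from h import *
arc(117,147,4)
```

```text
phi_yaw 116.7 pos [ 0.5996 -0.0075  0.0678] tilt [-0.3 -0.4  0. ] F [-0.3  0.1  0.6] t 7.275 q [-0.15  0.47 -0.17  0.94  0.01  0.19]
[-0.0039, 0.0041, -0.0002] 7.8
[-0.0039, 0.0021, 0.0] 7.5
[-0.0039, 0.0021, 0.0] 7.5
[-0.0039, 0.0021, 0.0] 7.5
```

>>> carry_out(moves=[-1,-0.004,0.004,0,-0.3,-0.4,7.8,-1,-0.0045,0.002,0,0,0,7.5,-1,-0.0045,0.002,0,0,0,7.5,-1,-0.0045,0.002,0,0,0,7.5,-1,0,0,0,0,0,0])

```text
clock: 7.9
tcp_pos: [0.5991, -0.024, 0.0679]
orientation: [-0.002, 0.938, 0.347, 0.001]
wrist_force: [-0.3, 0.2, -0.1]
finger_gap: 0.0
```

Run:
```python
from h import *
arc(147,174,4)
```

```text
phi_yaw 146.3 pos [ 0.5991 -0.024   0.0679] tilt [-0.1 -0.2  0. ] F [-0.3  0.2 -0.1] t 7.9 q [-0.18  0.46 -0.17  0.93  0.    0.69]
[-0.0036, 0.0041, -0.0001] 7.4
[-0.0035, 0.0019, 0.0] 6.8
[-0.0035, 0.0019, 0.0] 6.8
[-0.0035, 0.0019, 0.0] 6.8
```

>>> carry_out(moves=[-1,-0.0035,0.004,0,0,0,7.4,-1,-0.004,0.002,0,0,0,7,-1,-0.004,0.002,0,0,0,7,-1,-0.004,0.002,0,0,0,7,-1,0,0,0,0,0,0])

```text
clock: 8.52
tcp_pos: [0.5927, -0.0372, 0.0683]
orientation: [-0.003, 0.993, 0.114, 0.003]
wrist_force: [0.4, -0.0, 0.3]
finger_gap: 0.0003
```

Run:
```python
from h import *
cv2.imwrite("pics/w6.png",env.read_camera("wrist")[:,:,::-1])
arc(174,174,1)
```

```text
phi_yaw 173.8 pos [ 0.5928 -0.0372  0.0683] tilt [-0.4 -0.4  0. ] F [-0.6  0.3 -0.4] t 8.575 q [-0.2   0.45 -0.19  0.92  0.01  1.14]
[-0.0012, 0.0019, 0.0003] 0.2
```

View pics/w6.png

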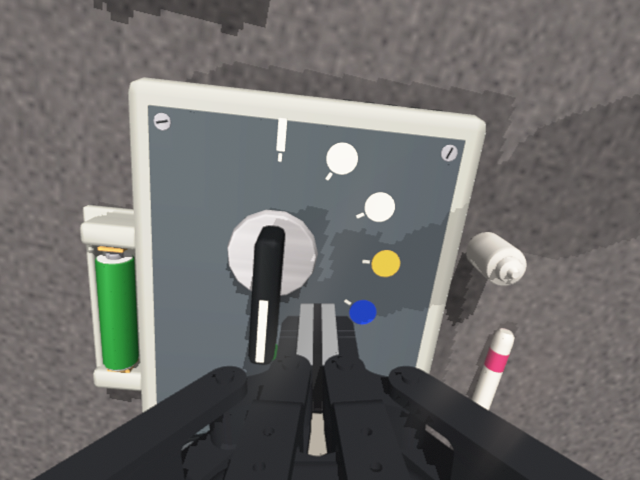

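The pointer rests opposite the white bar with the green dot just beyond its tip. I'll back off, lift and check it.

>>> carry_out(moves=[-1,0.008,0,0,0,0,0,-1,0.004,0,-0.01,-0.4,-0.4,0,-1,0,0,-0.025,0,0,0,-1,0,0,-0.025,0,0,0,-1,0,0,0,0,0,0])

```text
clock: 9.2
tcp_pos: [0.6067, -0.0331, 0.1315]
orientation: [0.001, 0.993, 0.119, -0.0]
wrist_force: [0.4, -0.1, -2.6]
finger_gap: -0.0
```

Run:
```python
from h import *
b=tw(-20,-66);s=env.get_state();q=s["orientation"];M=R.from_quat(np.r_[q[1:],q[0]]).as_matrix();y=np.degrees(np.arctan2(M[1,0],M[0,0]))
print(b);plan(np.r_[b,.11],y,4)
```

```text
[ 0.55751276 -0.13523154]
yaw0 13.7 dy 0.0 pos [ 0.6067 -0.0331  0.1315] tilt [0.11 0.02 0.  ] F [ 0.4 -0.1 -2.6] t 9.2 q6 1.15
[-1.0, -0.018, 0.0219, 0.0054, 0.0, 0.0, -0.0], [-1.0, -0.018, 0.0219, 0.0054, 0.0, 0.0, -0.0], [-1.0, -0.018, 0.0219, 0.0054, 0.0, 0.0, -0.0], [-1.0, -0.018, 0.0219, 0.0054, 0.0, 0.0, -0.0],
```

>>> carry_out(moves=[-1,-0.018,0.022,0,0,0,0,-1,-0.018,0.022,0.005,0,0,0,-1,-0.018,0.022,0.005,0,0,0,-1,-0.018,0.022,0.01,0,0,0,-1,0,0,0,0,0,0])

```text
clock: 9.82
tcp_pos: [0.5568, -0.1369, 0.1084]
orientation: [0.001, 0.992, 0.123, -0.001]
wrist_force: [-1.1, -0.3, -1.0]
finger_gap: -0.0001
```

Run:
```python
from h import *
s=env.get_state()
w=env.read_camera("wrist")[:,:,::-1];d=env.read_camera("side")[:,:,::-1][175:290,230:350];d=cv2.resize(d,(340,326),interpolation=cv2.INTER_CUBIC)
c=np.zeros((480,800,3),np.uint8);c[:345,:460]=cv2.resize(w,(460,345));c[:326,460:]=d;cv2.imwrite("pics/c7.png",c);cv2.imwrite("pics/w7.png",w)
plan(np.r_[tw(-20,-66),.07],13.7,3)
```

```text
yaw0 14.2 dy -0.5 pos [ 0.5582 -0.1357  0.1094] tilt [0.1  0.04 0.  ] F [-0.7 -0.5 -0.1] t 9.925 q6 0.95
[-1.0, -0.0002, -0.0002, 0.0131, 0.0, 0.0, 0.2], [-1.0, -0.0002, -0.0002, 0.0131, 0.0, 0.0, 0.2], [-1.0, -0.0002, -0.0002, 0.0131, 0.0, 0.0, 0.2],
```

View pics/c7.png

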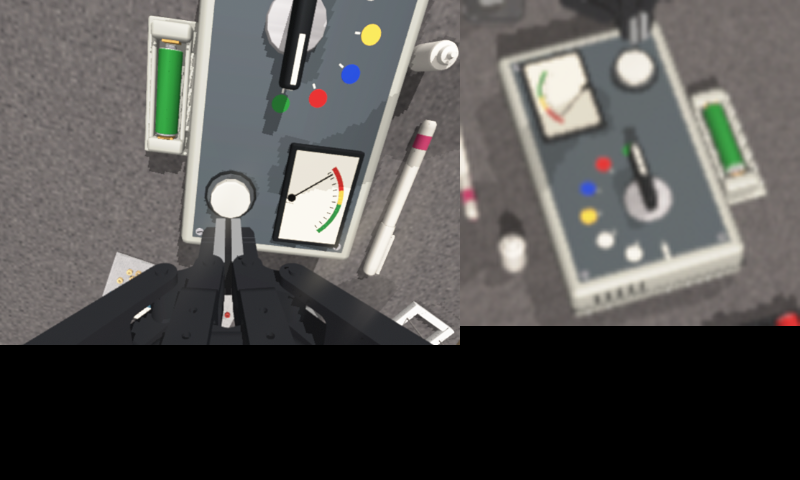

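The pointer points at the green dot in both views. I'll check the button's position and the pointer's angle numerically.

Run:
```python
from h import *
s=env.get_state();im=cv2.imread("pics/w7.png");h=cv2.cvtColor(im,cv2.COLOR_BGR2HSV)
m=cv2.inRange(h,(0,0,170),(180,45,255))
k,lab,st,ce=cv2.connectedComponentsWithStats(m)
for near,z in(((321,275),.056),((415,82),.0715)):
    l=lab[near[1]-6:near[1]+7,near[0]-6:near[0]+7];i=np.bincount(l[l>0]).argmax();pts=np.argwhere(lab==i)[:,::-1].astype(np.float32)
    (cx,cy),rad=cv2.minEnclosingCircle(pts);w=ray("wrist",(cx,cy),z,s);print(st[i],cx,cy,rad,w)
    if z>.06:
        v=cv2.fitLine(pts,cv2.DIST_L2,0,.01,.01).ravel();e=[ray("wrist",v[2:]+f*v[:2],z,s) for f in(-20,20)];d=e[1]-e[0];d*=np.sign(d@(w-tw(5,52)))
        print("angle",np.degrees(np.pi/2-(np.arctan2(d[1],d[0])-Y))%360)
```

```text
[ 293  249   55   54 2343] 320.198486328125 276.0075378417969 27.850914001464844 [ 0.55861024 -0.13240181]
[404  47  21  71 599] 414.0 82.0 36.13872146606445 [ 0.57220251 -0.03519747]
angle 180.0755268587649
```

>>> carry_out(moves=[-1,0,-0.002,0.015,0,0,0,-1,0,0,0.015,0,0,0,-1,0,0,0.009,0,0,0,-1,0,0,0.003,0,0,0,-1,0,0,0.003,0,0,0])

```text
clock: 10.55
tcp_pos: [0.5589, -0.1313, 0.0617]
orientation: [0.001, 0.992, 0.126, -0.0]
wrist_force: [-4.8, 1.7, 21.1]
finger_gap: 0.0001
```

Run:
```python
from h import *
plan(np.r_[.558,-.134,.060],13.7,1)
```

```text
yaw0 14.5 dy -0.8 pos [ 0.5589 -0.1313  0.0617] tilt [0.13 0.02 0.  ] F [-4.8  1.7 21.1] t 10.55 q6 0.95
[-1.0, -0.0016, 0.0024, 0.0017, 0.0, 0.0, 0.8],
```

Run:
```python
from h import *
for i in range(6):
    w=env.read_camera("wrist");s=env.get_state();print(s["clock"],s["tcp_pos"].round(4),s["wrist_force"].round(1))
d=env.read_camera("side")[:,:,::-1][175:290,230:350];d=cv2.resize(d,(340,326),interpolation=cv2.INTER_CUBIC)
c=np.zeros((345,800,3),np.uint8);c[:345,:460]=cv2.resize(w[:,:,::-1],(460,345));c[:326,460:]=d;cv2.imwrite("pics/c8.png",c)
```

```text
10.6 [ 0.5588 -0.1313  0.0621] [-2.7  0.5  4.5]
10.65 [ 0.5588 -0.1313  0.0621] [-2.  -0.1  4.2]
10.7 [ 0.5588 -0.1313  0.0621] [-1.8  0.8  2.7]
10.75 [ 0.5588 -0.1313  0.062 ] [-1.5 -0.   5.3]
10.8 [ 0.5588 -0.1313  0.062 ] [-3.   0.3  6.1]
10.85 [ 0.5588 -0.1313  0.062 ] [-2.1  0.5  6.1]
```

View pics/c8.png

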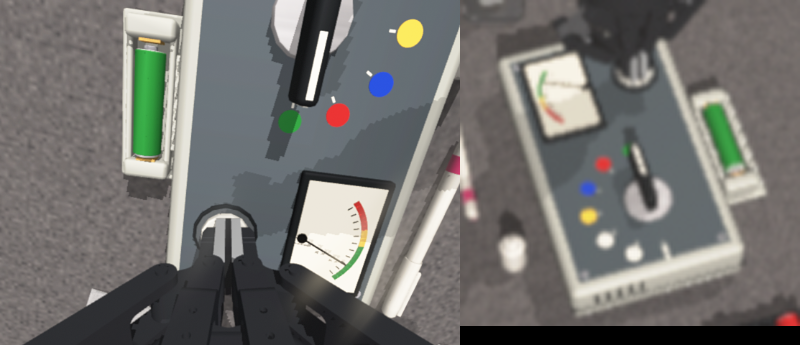

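The needle has swung to green and the button is at its end, but the force is only about 5 N. I'll press slightly firmer for margin.

>>> carry_out(moves=[-1,0,0,0.001,0,0,0,-1,0,0,0.001,0,0,0,-1,0,0,0.001,0,0,0,-1,0,0,0.001,0,0,0,-1,0,0,0.001,0,0,0])

```text
clock: 11.52
tcp_pos: [0.5588, -0.1313, 0.062]
orientation: [0.002, 0.992, 0.126, 0.001]
wrist_force: [-3.3, 0.3, 8.3]
finger_gap: 0.0
```

Run:
```python
from h import *
for i in range(4):
    w=env.read_camera("wrist");s=env.get_state();print(s["clock"],s["tcp_pos"].round(4),s["wrist_force"].round(1))
f=s["wrist_force"][2]
if 4.5<f<35 and s["tcp_pos"][2]<.0624: print("hand in",env.hand_in())
```

```text
11.575 [ 0.5588 -0.1313  0.062 ] [-3.1  1.   7.7]
11.625 [ 0.5588 -0.1313  0.062 ] [-3.8  1.2  8.3]
11.675 [ 0.5588 -0.1313  0.062 ] [-3.4  0.2  8.6]
11.725 [ 0.5588 -0.1313  0.062 ] [-4.4  0.4  8.7]
the job is handed in; nothing more can be done
hand in None
```

The cell in the cradle is green. With the shut fingertips I pushed the pointer knob from the white bar through six clicks to the green dot. I then pressed the test button and handed the job in at about 11.7 s, still holding it down.

**Last checks**
- **Pointer:** it measured 180.1° (target 180°) from the wrist camera before I pressed. It still looked on green in both views while I held the button.
- **Button:** the fingertip stopped at about 51 mm, the fully-in height. It held steadily at about 8 N, against the 4.2 N spring, and the meter needle moved to green.
- **Forces:** the highest reading I saw was about 21 N, briefly at the end of the press.

**One disagreement:** all three cameras put the button about 2.7 mm further left (+y) than its given position relative to the dots. I aimed between the two and ended about 1 mm from where the wrist camera saw it, well within the 29 mm cap.

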